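Shut a bottle-cage clamp jig and hold it shut with its pin

TASK

Swing the open upper half of the hinged clamp jig down onto the lower half, then take the pin with the plain round grip out of the wooden pin block and push it from above through the holes of both halves until its collar sits on the upper half. Spring plungers lift the upper half a little again, so finish while still holding the pin and pressing it down, with the halves shut flat on each other and the pin fully home. Leave the other two pins and everything else on the table where they are.

Things in the scene. Friction and masses are not known exactly. Their poses are not given: they have to be found in the camera images.
- jig: The clamp jig, fixed: its lower half is a grey-painted steel block 110 (x) x 175 (y) x 50 mm high. Origin: centre of its underside, z up. Two plunger pins of 10 mm stand 9 mm out of its top. The hinge lies along x at its +y end. A bent 5 mm wire bottle cage lies in it and sticks out on the +x side, to x = 146 mm, up to 100 mm above the table at x = 78 mm, y = 30 mm.
- jig_hinge (a point): Middle of the hinge axis, 75 mm towards the jig's +y from its origin and 50 mm up (level with the top of the lower half). The axis runs along the jig's x; knuckles of 8 mm radius.
- jig_hole (a point): Centre of the mouth of the lower half's hole, on its top face 50 mm above the table and 50 mm towards the jig's -y from its origin (125 mm from the hinge axis). Vertical round hole, 13 mm wide, through the whole block.
- upper (a joint): Angle of the upper half, rad. 0: shut flat on the lower half; grows as it opens upwards, to 1.5; starts 0.95 to 1.35 (standing up at the jig's +y end). It stays where it is left (0.2 N m friction), but over the last 0.1 rad spring plungers push it open (1.5 N m when shut): let go, it springs back to rest 0.04 to 0.1 rad open. Keeping it shut takes about 12 N down at the hole.
- upper_hole (a point): Centre of the mouth of the upper half's hole on its outer face (top when shut), 125 mm from the hinge axis. Upper half: aluminium plate, 90 mm wide (jig x), 12 mm thick, 0.3 kg, reaching 150 mm from the hinge axis, inner face in line with the axis. Hole 13 mm wide, through the plate, mid-width; as the spring plungers leave it ajar it still lines up with the lower hole within about 1 mm.
- block: Wooden block with the three pins, fixed: 60 (x) x 210 (y) x 55 mm high, origin at the centre of its underside. Holes of 12 mm through it, in a row along its y at -70, 0 and 70 mm. Which pin stands in which hole varies.
- pin: The clamp's pin: steel, upright in the block, 60 to 130 g. Origin at its lower tip, z up along it. Shank 10 mm wide, 45 mm long, lowest 6 mm tapered; then a collar 26 mm wide (45 to 50 mm above the tip); then a plain cylindrical grip 18 mm wide, 36 mm tall (50 to 86 mm above the tip). In the block the collar rests on the block's top, the tip 10 mm above the table.
- pin_tip (a point): Lower tip of that pin, on its axis (same point as its origin). Fully home it is 33 mm below point jig_hole.
- ball_pin: Not needed: leave alone. Loose. Pin in the block with a steel ball of 26 mm on top; same collar; its top 85 mm above its origin.
- tee_pin: Not needed: leave alone. Loose. Pin in the block with a 44 mm cross bar along its x on top (77 mm above its origin); same collar.
- tape: Not needed: leave alone. Loose. Black tape roll lying flat, 64 mm across, 19 mm high, origin under its centre.
- tin: Not needed: leave alone. Loose. Round aluminium tin, 66 mm across, 52 mm high, origin under its centre.
- bottle: Not needed: leave alone. Loose. Clear bottle, 72 mm across, 190 mm high, standing, origin under its centre.
- spanner: Not needed: leave alone. Loose. Steel spanner lying flat, about 180 mm long.
- flask: Not needed: leave alone. Loose. Steel flask, 68 mm across, 230 mm high, standing, origin under its centre.
- spare_cage: Not needed: leave alone. Loose. Wire bottle cage lying flat, 140 x 77 mm, about 52 mm high.

How it is judged:
On the way, in this order (a step that is already met when the one before it is completed fails the run):
1. the upper half is swung down onto the lower half (within 0.12 rad, where the spring plungers hold it), the pin not yet in (value of joint upper below 0.12 rad and not (horizontal distance between pin_tip and jig_hole below 0.004 m and z of pin_tip in the frame of jig_hole below 0.012 m)), for 0.2 s.
2. the pin has entered the lower half's hole through the upper half (horizontal distance between pin_tip and jig_hole below 0.004 m and z of pin_tip in the frame of jig_hole below -0.008 m and value of joint upper below 0.15 rad), for 0.1 s.
At the end, for the whole second after the job is handed in: Halves shut (joint under 0.02 rad); pin within 0.1 rad of upright, its tip within 4 mm of the hole axis and 30 mm or more below the lower half's top; fingers still on the pin (over 2 N), pin pressing on the jig with over 4 N; at rest (value of joint upper below 0.02 rad and horizontal distance between pin_tip and jig_hole below 0.004 m and z of pin_tip in the frame of jig_hole below -0.03 m and angle between pin's own z axis and vertical below 0.1 rad and contact force between the fingers and pin above 2 N and contact force between pin and jig above 4 N and linear speed of pin below 0.02 m/s); the arm keeps its last pose, push and grip.
It fails at once if another pin in the block is moved by more than 25 mm (distance of any of ball_pin, tee_pin from where it was at the start of the episode above 0.025 m).
It fails at once if the tape, tin, bottle, spanner, flask or spare cage is moved by more than 25 mm (distance of any of tape, tin, bottle, spanner, flask, spare_cage from where it was at the start of the episode above 0.025 m).
It also fails if it takes over 58 s, if anything falls off the work surface, if the arm or the gripper's body presses on something with over 40 N, if the wrist force passes 120 N, or if a joint passes its speed limit or range.

ROBOT

A 6-joint arm with a two-finger parallel gripper is mounted at the origin on the work surface. World frame = base frame: x ahead of the robot, y to its left, z up, the work surface at z = 0. Lengths are in m, angles in rad, forces in N, time in s.
With the tool pointing down it reaches from about 0.35 to 0.975 m from the base axis. Payload 4.9 kg.
Tool frame: the origin (TCP) lies midway between the tips of the shut fingers; the grasp point (between the pads) lies behind it (manip.grasp_offset is the y of the grasp point in the tool frame, in m); y points along the fingers, z is the direction in which the jaws open and shut, and the axes are right-handed (so a half turn about y gives the same grasp; the last joint's range is limited). The gripper opens to 85 mm and grips with 20 to 120 N. Pads are 22 mm wide; open, the fingers measure 114 mm over their backs; the gripper's body (76 mm by 85 mm) begins 54 mm behind the grasp point. The pads swing forward as they close: fully open they stand 13 mm farther back than shut.
Start: joints at [-1.32, 0.053, 1.613, -0, 1.476, -0.119], TCP at [0.226, -0.583, 0.231] pointing down, gripper open.
Joint ranges: [-3.01, 3.01], [-1.01, 2.22], [0.06, 2.58], [-1.02, 4.17], [0.09, 2.62], [-3.14, 3.14]. Speed limits (rad/s): [2.57, 2.57, 3.14, 3.14, 3.14, 3.14].

INTERFACE

Orientations are given as a unit quaternion [w, x, y, z].
In Python, from plant import manip gives the robot as it stands. The module is installed in compiled form; this text tells all that it offers.
- The arm moves only by the shell command python3 -m jog 'ROWS'. ROWS is a JSON object of lists of equal length, an entry for each row: "offset": the shift along the world's x, y, z in units of 50 mm (1.0 is 50 mm), a list of three; "angular": the turn, a rotation vector about the world's x, y, z in units of 6 degrees (1.0 is 6 degrees), a list of three; "jaw": the finger opening in mm, from 0 to 85.4. In form: {"offset": [[tx, ty, tz], ...], "angular": [[ax, ay, az], ...], "jaw": [jaw, ...]}. A call has 1 to 12 rows; each row shifts and turns the commanded pose from where the row before left it; what a row does not reach is not made up. A row lasts 1/10 s, in which the tool goes at most 50 mm and 8.59 degrees, less where a joint would pass 70% of its speed; a pose out of reach is approached as far as the arm can. A call is refused whole if a number of a shift passes 1 or a number of a turn 1, either way. A call with a gripper value outside its range is refused whole. The fingers move at their own pace and stop on an object; the grip force is fixed at half the most. Time passes only in rows, so rows that do not move let the fingers close. It gives the time, the measured TCP pose, the force and the opening at its end, in the units of the state.
- manip.state(): the state, without advancing time (a new reading comes with each control period).
- manip.grab_frame(name): name is "side" or "top" or "wrist"; returns the picture (480x640x3 uint8, blue, green, red); there is no depth.
- manip.camera_model(name): a dict with "fx", "fy", "cx", "cy" (pixels), "k1" (the pictures are not rectified: a ray, as slopes to the right and down, at radius r is drawn at 1 + k1 r^2 times it, then the intrinsics apply), "rvec" (rotation vector, rad) and "tvec" (3), from world to camera coordinates, as OpenCV has them; the wrist camera has in their place "mount" (4x4, takes a point from camera to tool coordinates, whose origin is the TCP and whose axes are the tool frame's). Camera axes: x right, y down, z forward; pixel columns grow to the right and rows downward; lengths in m; the calibration is good to about 2 mm. A picture is of the moment at which its call begins: read the wrist's pose just before it. camera_model takes no time and is no camera call.
- manip.job_done(): hands the job in, once; it reports no verdict.
The state is a dict: "time": time; "joint_pos": joint angles; "joint_vel": joint speeds; "joint_efforts": joint torques, N m; "tool_pos": TCP position; "tool_rot": TCP orientation; "contact_force": force on the tool from outside, world axes, zero at the start; "ft_torque": the same for the moment, N m; "gripper_width": opening from 0.0 (shut) to 1.0 (fully open).
Only numpy, scipy, OpenCV 4.12 (cv2) and the standard library are available. Lean on these libraries where they do the work, as an engineer would, in place of code of your own. Each camera call takes 0.05 s, during which the arm holds its last target.

## Working session

There is one attempt and no reset: what is moved stays moved. The work goes in short steps, Python scripts to look and compute and a shell command to move; the robot and the scene stay as the last step left them, time stands still between calls to the robot, and variables do not carry over. Pictures are saved under pics/ and viewed, and the job is handed in when it is done.

```bash
mkdir -p pics
cat > h.py <<'E'
import numpy as np, cv2
from plant import manip
from scipy.spatial.transform import Rotation as R
E
python3 - <<'E'
from h import *
s=manip.state()
for k,v in s.items(): print(k,np.round(v,4))
print(manip.grasp_offset)
for n in ("side","top","wrist"):
    m=manip.camera_model(n); print(n,m)
    cv2.imwrite(f"pics/{n}0.png",manip.grab_frame(n))
E
```

```text
time 0.0
joint_pos [-1.32    0.0533  1.6143 -0.      1.476  -0.119 ]
joint_vel [ 0.0007  0.0009  0.0008 -0.0012  0.0014  0.0001]
joint_efforts [ 5.00000e-04 -3.93681e+01 -3.70179e+01 -1.00000e-04  7.00000e-03
  0.00000e+00]
tool_pos [ 0.2257 -0.5821  0.2301]
tool_rot [ 0.13   -0.1301  0.6958 -0.6943]
contact_force [-0.2497 -0.8235  0.7735]
ft_torque [-0.0275  0.0174 -0.0393]
gripper_width 1.002
-0.0187
side {'fx': 460.17030244640773, 'fy': 460.17030244640773, 'cx': 308.6898177423245, 'cy': 245.783101175135, 'k1': -0.10394261529171937, 'rvec': array([ 0.55448094, -2.7111652 ,  1.12226594]), 'tvec': array([0.52587461, 0.18788517, 1.0121098 ])}
top {'fx': 581.9953368736927, 'fy': 581.9953368736927, 'cx': 320.2484909632799, 'cy': 231.96531558555566, 'k1': -0.04184610930988708, 'rvec': array([ 2.05211728, -2.17860603,  0.23337643]), 'tvec': array([0.05317357, 0.56378806, 1.46365317])}
wrist {'fx': 352.5736283186017, 'fy': 352.5736283186017, 'cx': 320.66752283029456, 'cy': 244.98826930490105, 'k1': -0.05170435023107885, 'mount': array([[-5.44359331e-04,  9.59667729e-01,  2.81136182e-01,
        -7.14972029e-02],
       [-5.04679778e-04, -2.81136451e-01,  9.59667672e-01,
        -1.42503201e-01],
       [ 9.99999724e-01,  3.80520306e-04,  6.37364147e-04,
         5.90896121e-04],
       [ 0.00000000e+00,  0.00000000e+00,  0.00000000e+00,
         1.00000000e+00]])}
```

View pics/side0.png

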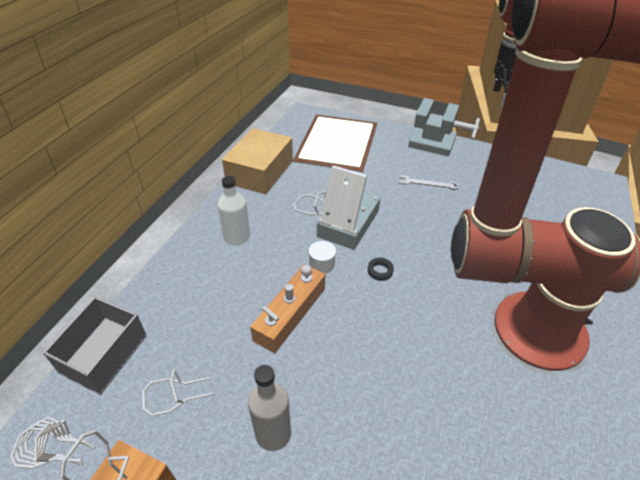

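View pics/top0.png

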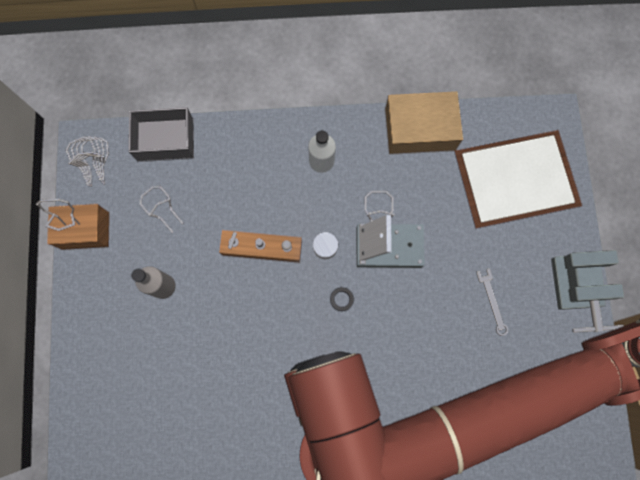

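View pics/wrist0.png

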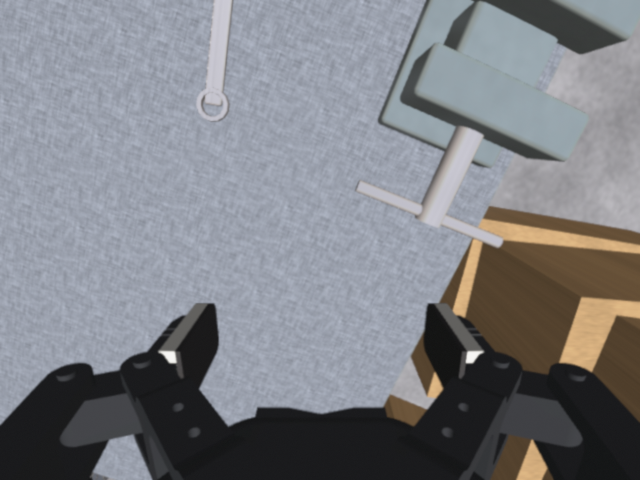

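The middle pin, near (260,243) in the top view, looks like the plain one. The jig's lower hole is at about (410,244), with the plate standing at the left, which is the hinge end. I'll zoom in.

```bash
cat >> h.py <<'E'
def ray(name,px,st=None):
    m=manip.camera_model(name)
    xd=(px[0]-m['cx'])/m['fx']; yd=(px[1]-m['cy'])/m['fy']
    rd=np.hypot(xd,yd); r=rd
    for _ in range(30): r=rd/(1+m['k1']*r*r)
    s=r/rd if rd>0 else 1
    d=np.array([xd*s,yd*s,1.])
    if 'mount' in m:
        st=st or manip.state(); q=st['tool_rot']; Rt=R.from_quat([q[1],q[2],q[3],q[0]]).as_matrix()
        M=m['mount']; o=Rt@M[:3,3]+st['tool_pos']; d=Rt@M[:3,:3]@d
    else:
        Rm=R.from_rotvec(m['rvec']).as_matrix(); o=-Rm.T@m['tvec']; d=Rm.T@d
    return o,d/np.linalg.norm(d)
def onz(name,px,z,st=None):
    o,d=ray(name,px,st); return o+d*(z-o[2])/d[2]
def cross(a,b):
    (o1,d1),(o2,d2)=a,b
    t=np.linalg.lstsq(np.stack([d1,-d2],1),o2-o1,rcond=None)[0]
    p,q=o1+d1*t[0],o2+d2*t[1]; return (p+q)/2,np.linalg.norm(p-q)
def proj(name,P,st=None):
    m=manip.camera_model(name)
    if 'mount' in m:
        st=st or manip.state(); q=st['tool_rot']; Rt=R.from_quat([q[1],q[2],q[3],q[0]]).as_matrix()
        M=m['mount']; c=M[:3,:3].T@(Rt.T@(np.array(P)-st['tool_pos'])-M[:3,3])
    else: c=R.from_rotvec(m['rvec']).as_matrix()@P+m['tvec']
    x,y=c[:2]/c[2]; f=1+m['k1']*(x*x+y*y)
    return np.array([m['fx']*x*f+m['cx'],m['fy']*y*f+m['cy']])
E
python3 - <<'E'
from h import *
t=cv2.imread("pics/top0.png");s=cv2.imread("pics/side0.png")
cv2.imwrite("pics/top_c.png",cv2.resize(t[170:290,210:440],(0,0),fx=3.4,fy=3.4,interpolation=cv2.INTER_CUBIC))
cv2.imwrite("pics/side_c.png",cv2.resize(s[150:360,240:400],(0,0),fx=2.8,fy=2.8,interpolation=cv2.INTER_CUBIC))
E
```

```text
(no output)
```

View pics/top_c.png

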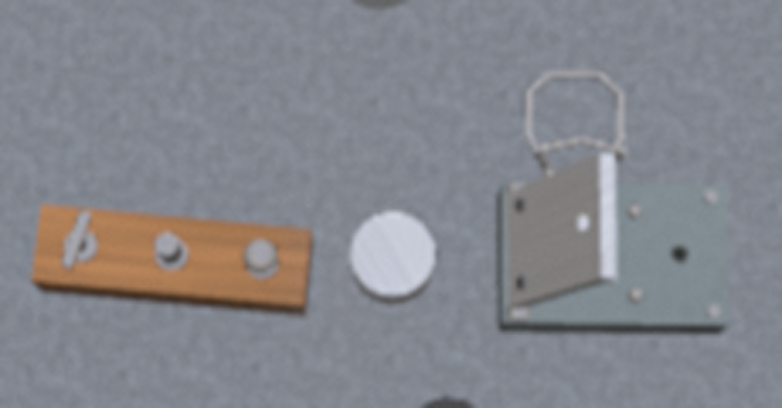

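View pics/side_c.png

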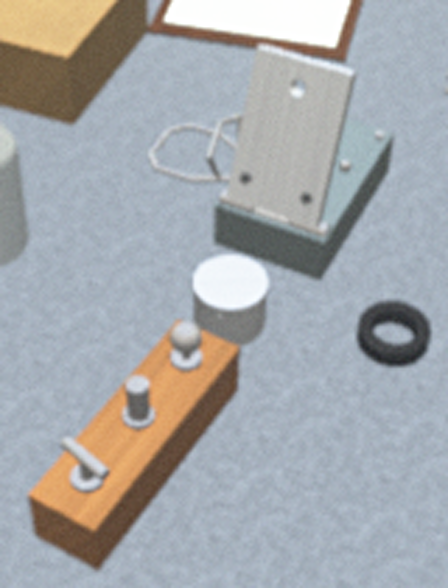

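Run:
```python
from h import *
T=lambda x,y:(210+(x-1)/3.4,170+(y-1)/3.4)
S=lambda x,y:(240+(x-1)/2.8,150+(y-1)/2.8)
np.set_printoptions(precision=4,suppress=True)
print("jig_hole",onz("top",T(680,254),.05))
c=[onz("top",T(*p),.05) for p in [(501,185),(501,321),(724,325),(726,185)]]
for p in c: print("corner",p)
print("bolts",[onz("top",T(*p),.05) for p in [(518,313),(714,311),(711,197)]])
print("plungers",[onz("top",T(*p),.059) for p in [(634,211),(635,295)]])
print("upper_hole",cross(ray("top",T(583,222)),ray("side",S(297,88))))
print("free end top corners", cross(ray("top",T(604,153)),ray("side",S(262,46))))
print("free end other", cross(ray("top",T(602,278)),ray("side",S(354,71))))
print("pin top",onz("top",T(168,243),.096),onz("side",S(137,382),.096),cross(ray("top",T(168,243)),ray("side",S(137,382))))
print("collar side",onz("side",S(138,414),.06), "collar top",onz("top",T(171,252),.06))
print("block c",[onz("top",T(*p),.055) for p in [(41,205),(311,229),(305,307),(35,281)]])
print("tin",onz("top",T(393,253),.052))
print("ball top",onz("top",T(261,254),.082))
```

```text
jig_hole [ 0.5206 -0.2131  0.05  ]
corner [ 0.5832 -0.0791  0.05  ]
corner [ 0.4768 -0.0713  0.05  ]
corner [ 0.4634 -0.2418  0.05  ]
corner [ 0.5729 -0.254   0.05  ]
bolts [array([ 0.4822, -0.0847,  0.05  ]), array([ 0.4747, -0.2352,  0.05  ]), array([ 0.5641, -0.2414,  0.05  ])]
plungers [array([ 0.5547, -0.1792,  0.059 ]), array([ 0.4893, -0.1743,  0.059 ])]
upper_hole (array([ 0.5268, -0.1257,  0.1675]), np.float64(0.00016393295737504303))
free end top corners (array([ 0.5689, -0.1422,  0.1903]), np.float64(0.004097080387197439))
free end other (array([ 0.48  , -0.1324,  0.1952]), np.float64(0.0015804919845624082))
pin top [0.5434 0.1766 0.096 ] [0.5422 0.1783 0.096 ] (array([0.5434, 0.1767, 0.0939]), np.float64(0.000891544569103089))
collar side [0.5416 0.1806 0.06  ] collar top [0.5435 0.1779 0.06  ]
block c [array([0.5874, 0.2772, 0.055 ]), array([0.5561, 0.07  , 0.055 ]), array([0.4957, 0.0778, 0.055 ]), array([0.5281, 0.2833, 0.055 ])]
tin [0.5342 0.0081 0.052 ]
ball top [0.5337 0.1082 0.082 ]
```

```bash
cat >> h.py <<'E'
np.set_printoptions(precision=4,suppress=True)
def st():
    s=manip.state(); q=s['tool_rot']; M=R.from_quat([q[1],q[2],q[3],q[0]]).as_matrix()
    print("t",round(s['time'],2),"tcp",s['tool_pos'],"F",s['contact_force'],"w",round(s['gripper_width'],3))
    print("x",M[:,0],"y",M[:,1],"z",M[:,2]); print("q",s['joint_pos']); return s
E
python3 -c "
from h import *
st()
for n,p in (('clear bottle cap',(322,138)),):print(n,onz('top',p,.19))
print('bottle base',onz('top',(320,160),.0))"
```

```text
t 0.15 tcp [ 0.2258 -0.5823  0.2303] F [ 0.546   0.0577 -0.2407] w 1.004
x [-0.9324 -0.3614 -0.0002] y [-0.0004  0.0016 -1.    ] z [ 0.3614 -0.9324 -0.0017]
q [-1.32    0.0532  1.614  -0.      1.476  -0.119 ]
clear bottle cap [0.7752 0.0031 0.19  ]
bottle base [0.7837 0.0067 0.    ]
```

```bash
python3 -m jog '{"offset":[[0.5,0.86,0.06],[0.5,0.86,0.06],[0.5,0.86,0.06],[0.5,0.86,0.06],[0.5,0.86,0.06],[0.5,0.86,0.06],[0.5,0.86,0.06],[0.5,0.86,0.06],[0.5,0.86,0.06],[0.5,0.86,0.06],[0.5,0.86,0.06],[0.56,0.86,0.06]],"angular":[[0,0,0.9],[0,0,0.9],[0,0,0.9],[0,0,0.9],[0,0,0.9],[0,0,0.9],[0,0,0.9],[0,0,0.9],[0,0,0.9],[0,0,0.9],[0,0,0.9],[0,0,0.9]],"jaw":[0,0,0,0,0,0,0,0,0,0,0,0]}'; python3 -c "
from h import *
st(); cv2.imwrite('pics/w1.png',manip.grab_frame('wrist'));cv2.imwrite('pics/s1.png',manip.grab_frame('side'))"
```

```text
time: 1.35
tool_pos: [0.5286, -0.0658, 0.2672]
tool_rot: [-0.483, 0.483, -0.516, 0.516]
contact_force: [1.1, -0.3, -0.7]
gripper_width: -0.002
t 1.35 tcp [ 0.5286 -0.0658  0.2672] F [ 1.1371 -0.2902 -0.6955] w -0.002
x [-0.0658 -0.9978  0.0002] y [ 0.0001 -0.0002 -1.    ] z [ 0.9978 -0.0658  0.0002]
q [-0.2634 -0.1889  1.7833 -0.0002  1.547  -0.1976]
```

View pics/w1.png

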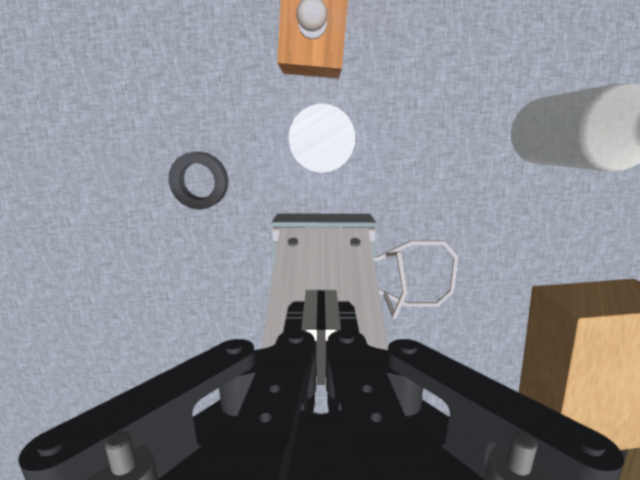

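View pics/s1.png

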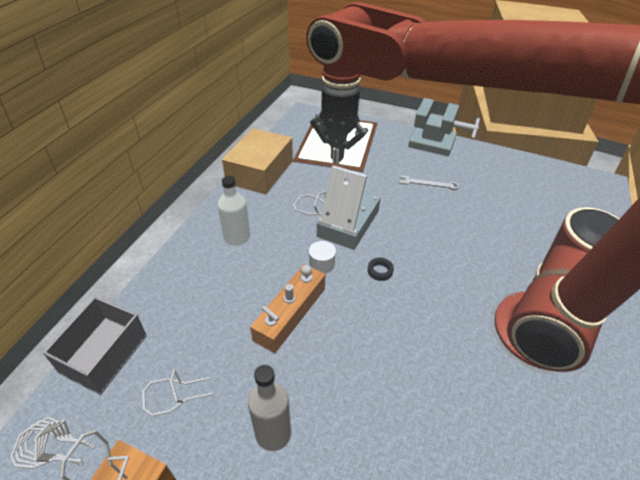

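```bash
python3 -m jog '{"offset":[[0,0,-0.55],[0,0,-0.55],[0,0,-0.55],[0,0,-0.57],[-0.02,-0.4,0],[-0.02,-0.4,0],[0,0,0]],"angular":[[0,0,0],[0,0,0],[0,0,0],[0,0,0],[0,0,0],[0,0,0],[0,0,0]],"jaw":[0,0,0,0,0,0,0]}'; python3 -c "
from h import *
st(); cv2.imwrite('pics/w2.png',manip.grab_frame('wrist'))"
```

```text
time: 2.15
tool_pos: [0.5255, -0.1097, 0.1556]
tool_rot: [0.481, -0.482, 0.518, -0.518]
contact_force: [-0.5, 0.0, 0.3]
gripper_width: 0.0
t 2.15 tcp [ 0.5255 -0.1097  0.1556] F [-0.4949  0.0173  0.3369] w 0.0
x [-0.0732 -0.9973  0.0003] y [-0.0011 -0.0002 -1.    ] z [ 0.9973 -0.0732 -0.0011]
q [-0.3442 -0.0989  1.8909 -0.0006  1.3505 -0.2708]
```

View pics/w2.png

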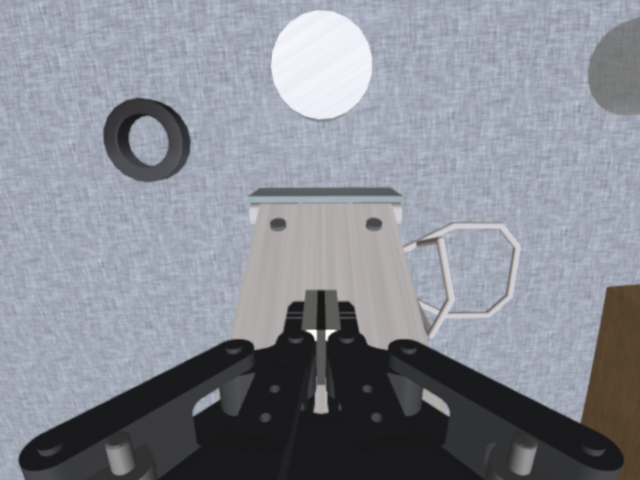

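```bash
python3 -m jog '{"offset":[[-0.01,-0.2,-0.06],[-0.01,-0.16,-0.08],[-0.01,-0.19,-0.12],[-0.01,-0.19,-0.12],[-0.01,-0.16,-0.15],[-0.01,-0.16,-0.15],[-0.01,-0.13,-0.18],[-0.01,-0.13,-0.18],[0,-0.08,-0.2],[0,-0.08,-0.2],[0,0,0]],"angular":[[0,0,0],[0,0,0],[0,0,0],[0,0,0],[0,0,0],[0,0,0],[0,0,0],[0,0,0],[0,0,0],[0,0,0],[0,0,0]],"jaw":[0,0,0,0,0,0,0,0,0,0,0]}'; python3 -c "
from h import *
st(); cv2.imwrite('pics/s3.png',manip.grab_frame('side'))"
```

```text
time: 3.3
tool_pos: [0.5208, -0.1816, 0.0819]
tool_rot: [0.482, -0.483, 0.519, -0.516]
contact_force: [0.5, 0.2, 0.1]
gripper_width: -0.003
t 3.3 tcp [ 0.5208 -0.1816  0.0819] F [0.4826 0.167  0.0751] w -0.003
x [-0.0704 -0.9975 -0.0014] y [-0.0034  0.0016 -1.    ] z [ 0.9975 -0.0704 -0.0035]
q [-0.4705  0.0227  1.9053 -0.0001  1.2174 -0.4   ]
```

View pics/s3.png

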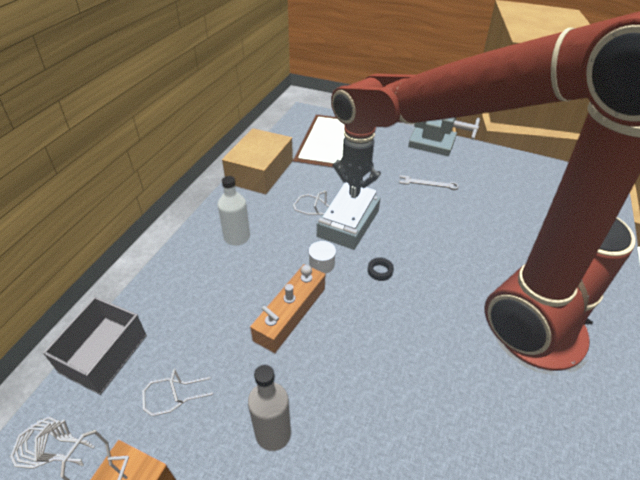

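```bash
python3 -m jog '{"offset":[[0,0,-0.12],[0,0,-0.1],[0,0,-0.06],[0,0,-0.04],[0,0,0],[0,0,0],[0,0,0]],"angular":[[0,0,0],[0,0,0],[0,0,0],[0,0,0],[0,0,0],[0,0,0],[0,0,0]],"jaw":[0,0,0,0,0,0,0]}'; python3 -c "
from h import *
st()"
```

```text
time: 4.05
tool_pos: [0.5223, -0.1821, 0.0685]
tool_rot: [-0.482, 0.482, -0.517, 0.517]
contact_force: [-0.1, -0.9, 2.4]
gripper_width: -0.002
t 4.05 tcp [ 0.5223 -0.1821  0.0685] F [-0.1267 -0.937   2.4492] w -0.002
x [-0.07   -0.9975  0.0003] y [ 0.0005 -0.0004 -1.    ] z [ 0.9975 -0.07    0.0005]
q [-0.4699  0.0413  1.9113 -0.0001  1.1884 -0.3998]
```

```bash
python3 -m jog '{"offset":[[0,0,-0.06],[0,0,-0.04],[0,0,0],[0,0,0],[0,0,0]],"angular":[[0,0,0],[0,0,0],[0,0,0],[0,0,0],[0,0,0]],"jaw":[0,0,0,0,0]}'; python3 -c "
from h import *
st()"
```

```text
time: 4.55
tool_pos: [0.5223, -0.1827, 0.0643]
tool_rot: [-0.482, 0.483, -0.517, 0.518]
contact_force: [-3.0, -1.6, 6.8]
gripper_width: 0.001
t 4.55 tcp [ 0.5223 -0.1827  0.0643] F [-2.9796 -1.583   6.7688] w 0.001
x [-0.0698 -0.9976  0.0016] y [ 0.0001 -0.0016 -1.    ] z [ 0.9976 -0.0698  0.0003]
q [-0.4702  0.0476  1.9126 -0.0015  1.1805 -0.3998]
```

```bash
python3 -m jog '{"offset":[[0,0,0.5],[0,0,0.8],[-0.02,-0.3,0.8],[-0.02,-0.8,0.7],[-0.02,-0.8,0],[-0.02,-0.5,0],[0,0,0],[0,0,0]],"angular":[[0,0,0],[0,0,0],[0,0,0],[0,0,0],[0,0,0],[0,0,0],[0,0,0],[0,0,0]],"jaw":[0,0,0,0,0,0,0,0]}'; python3 -c "
from h import *
s=st(); cv2.imwrite('pics/w4.png',manip.grab_frame('wrist'));cv2.imwrite('pics/t4.png',manip.grab_frame('top')[170:290,320:480]);print(proj('wrist',[.5206,-.2131,.062],s))
np.save('s4.npy',s,allow_pickle=True)"
```

```text
time: 5.35
tool_pos: [0.5179, -0.2993, 0.2003]
tool_rot: [0.482, -0.482, 0.518, -0.517]
contact_force: [0.0, 1.0, -1.1]
gripper_width: 0.001
t 5.35 tcp [ 0.5179 -0.2993  0.2003] F [ 0.0147  1.0116 -1.0826] w 0.001
x [-0.0709 -0.9975 -0.0016] y [-0.0007  0.0017 -1.    ] z [ 0.9975 -0.0709 -0.0008]
q [-0.6488  0.0113  1.7075  0.0009  1.4243 -0.578 ]
[315.863  121.5908]
```

View pics/w4.png

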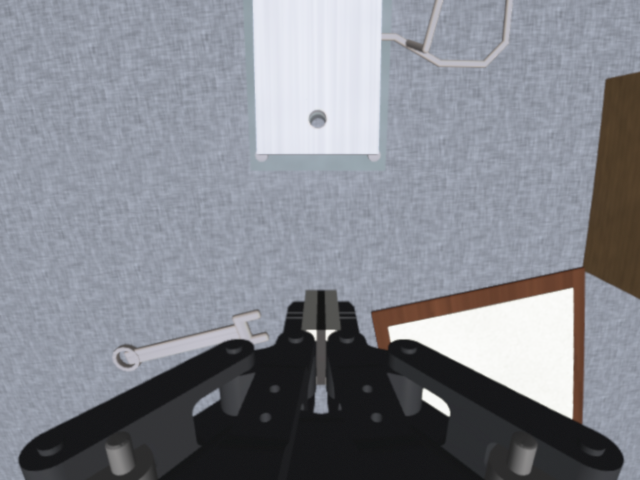

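Run:
```python
from h import *
s=np.load('s4.npy',allow_pickle=True).item()
im=cv2.imread('pics/w4.png');g=cv2.cvtColor(im,cv2.COLOR_BGR2GRAY)
m=(g[95:140,290:345]<185).astype(np.uint8)
n,l,stt,c=cv2.connectedComponentsWithStats(m)
print(stt,c+[290,95])
i=1+np.argmax(stt[1:,4]);p=c[i]+[290,95]
for z in (.062,.067,.072): print(z,onz('wrist',p,z,s))
# plate free-end corners and lower block corners
for q in [(257,155),(379,154)]: print('plate',onz('wrist',q,.07,s))
for q in [(249,170),(386,170)]: print('block',onz('wrist',q,.05,s))
cv2.imwrite('pics/w4c.png',cv2.resize(im[90:180,230:400],(0,0),fx=4.5,fy=4.5,interpolation=cv2.INTER_CUBIC))
```

```text
[[   0    0   55   45 2230]
 [  19   15   18   18  245]] [[316.9749 116.848 ]
 [317.2286 118.3837]]
0.062 [ 0.5218 -0.2109  0.062 ]
0.067 [ 0.5218 -0.2112  0.067 ]
0.072 [ 0.5219 -0.2115  0.072 ]
plate [ 0.4746 -0.2343  0.07  ]
plate [ 0.5664 -0.24    0.07  ]
block [ 0.4631 -0.2461  0.05  ]
block [ 0.5749 -0.254   0.05  ]
```

View pics/w4c.png

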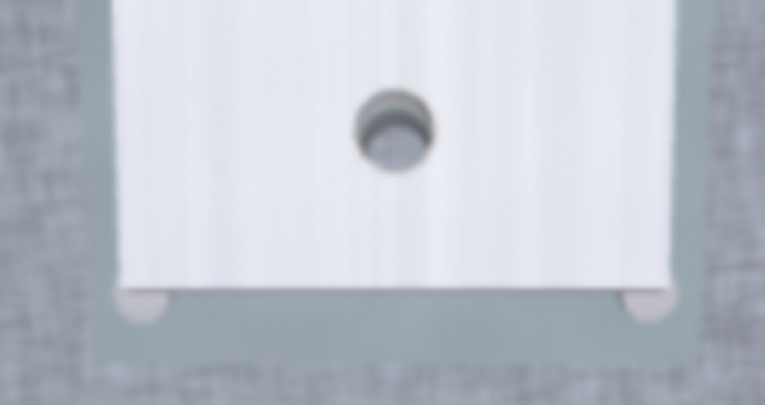

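```bash
python3 -m jog '{"offset":[[0.05,0.6,0],[0.05,0.8,0],[0.05,0.8,0],[0.05,0.8,0],[0.05,0.8,0],[0.05,0.8,0],[0.05,0.8,0],[0.05,0.8,0],[0.05,0.8,0],[0.05,0.7,0],[0,0,0],[0,0,0]],"angular":[[0,0,0],[0,0,0],[0,0,0],[0,0,0],[0,0,0],[0,0,0],[0,0,0],[0,0,0],[0,0,0],[0,0,0],[0,0,0],[0,0,0]],"jaw":[50,50,50,50,50,50,50,50,50,50,50,50]}'; python3 -c "
from h import *
s=st(); cv2.imwrite('pics/w5.png',manip.grab_frame('wrist'));print(proj('wrist',[.5434,.1767,.096],s))
np.save('s5.npy',s,allow_pickle=True)"
```

```text
time: 6.65
tool_pos: [0.5425, 0.0868, 0.2008]
tool_rot: [0.483, -0.483, 0.516, -0.516]
contact_force: [1.2, -0.8, -0.1]
gripper_width: 0.585
t 6.65 tcp [0.5425 0.0868 0.2008] F [ 1.1953 -0.7885 -0.1404] w 0.585
x [-0.0669 -0.9978  0.0004] y [-0.0005 -0.0003 -1.    ] z [ 0.9978 -0.0669 -0.0005]
q [ 0.0233 -0.1069  1.8207 -0.0003  1.4283  0.0903]
[312.472  112.5524]
```

View pics/w5.png

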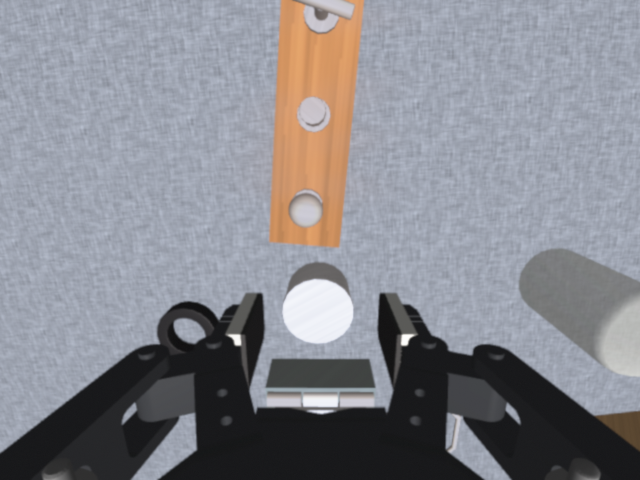

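Run:
```python
from h import *
s=np.load('s5.npy',allow_pickle=True).item()
im=cv2.imread('pics/w5.png')
cv2.imwrite('pics/w5c.png',cv2.resize(im[85:145,270:360],(0,0),fx=8,fy=8,interpolation=cv2.INTER_CUBIC))
for p in [(312.5,111),(313,112)]: print(onz('wrist',p,.096,s))
print('collar',onz('wrist',(314,114.5),.06,s))
```

```text
[0.5435 0.1777 0.096 ]
[0.5438 0.177  0.096 ]
collar [0.5438 0.178  0.06  ]
```

View pics/w5c.png

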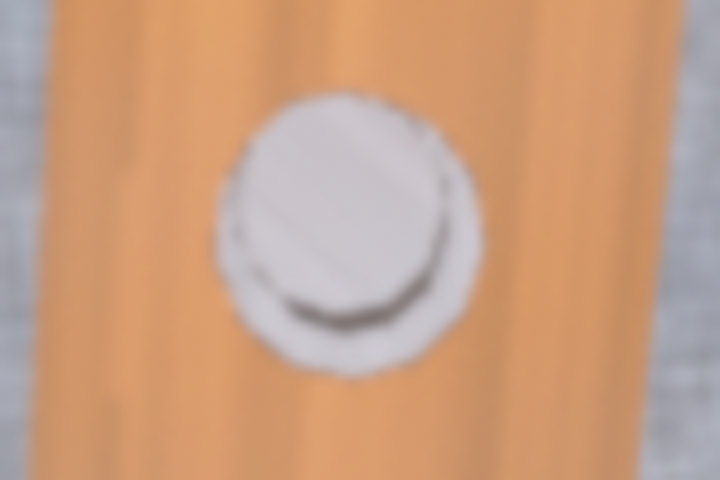

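```bash
python3 -m jog '{"offset":[[0.02,0.6,0],[0,0.7,0],[0,0.52,0],[0,0,-0.5],[0,0,-0.7],[0,0,-0.7],[0,0,-0.5],[0,0,-0.15],[0,0,0],[0,0,0]],"angular":[[0,0,0],[0,0,0],[0,0,0],[0,0,0],[0,0,0],[0,0,0],[0,0,0],[0,0,0],[0,0,0],[0,0,0]],"jaw":[50,50,50,50,50,50,50,50,50,50]}'; python3 -c "
from h import *
s=st(); cv2.imwrite('pics/w6.png',manip.grab_frame('wrist'))"
```

```text
time: 7.7
tool_pos: [0.5454, 0.1762, 0.0753]
tool_rot: [-0.483, 0.481, -0.517, 0.518]
contact_force: [0.8, 0.1, 0.3]
gripper_width: 0.583
t 7.7 tcp [0.5454 0.1762 0.0753] F [0.7527 0.1091 0.2505] w 0.583
x [-0.0707 -0.9975 -0.0006] y [ 0.0025  0.0004 -1.    ] z [ 0.9975 -0.0707  0.0024]
q [ 0.1826  0.077   1.8611 -0.      1.201   0.2534]
```

View pics/w6.png

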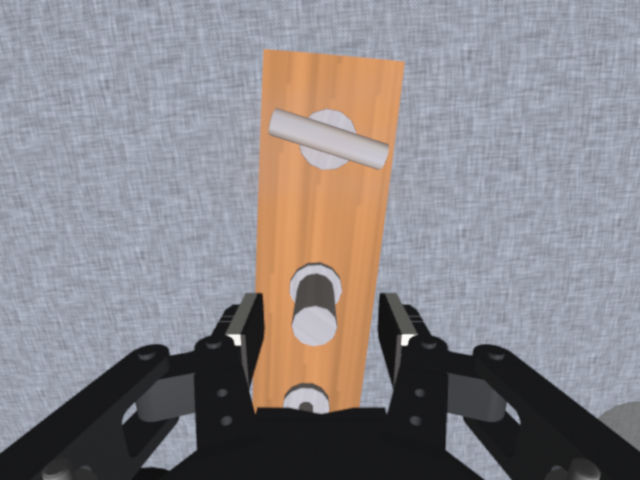

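Run:
```python
from h import *
for i in range(3):
    s=manip.state(); print(s['tool_pos'])
print(onz('wrist',(315,326),.096,s), onz('wrist',(316,285),.060,s))
s=st();print(onz('wrist',(315,326),.096,s))
```

```text
[0.5458 0.1764 0.0758]
[0.5458 0.1764 0.0758]
[0.5458 0.1764 0.0758]
[0.5441 0.1787 0.096 ] [0.5443 0.1808 0.06  ]
t 7.75 tcp [0.5458 0.1764 0.0758] F [-0.2473  0.3462  0.9167] w 0.587
x [-0.0705 -0.9975 -0.0009] y [ 0.0035  0.0006 -1.    ] z [ 0.9975 -0.0705  0.0034]
q [ 0.1829  0.0766  1.8606 -0.      1.2009  0.2535]
[0.5441 0.1787 0.096 ]
```

```bash
python3 -m jog '{"offset":[[-0.03,0.04,-0.1],[0,0,-0.1],[0,0,0],[0,0,0],[0,0,0],[0,0,0],[0,0,0],[0,0,0],[0,0,0],[0,0,0]],"angular":[[0,0,0],[0,0,0],[0,0,0],[0,0,0],[0,0,0],[0,0,0],[0,0,0],[0,0,0],[0,0,0],[0,0,0]],"jaw":[50,50,50,0,0,0,0,0,0,0]}'; python3 -c "
from h import *
s=st()"
```

```text
time: 8.75
tool_pos: [0.543, 0.1785, 0.0639]
tool_rot: [-0.482, 0.482, -0.517, 0.517]
contact_force: [0.4, -0.7, 1.3]
gripper_width: 0.191
t 8.75 tcp [0.543  0.1785 0.0639] F [ 0.406  -0.6885  1.3182] w 0.191
x [-0.07   -0.9975 -0.0002] y [ 0.0006  0.0002 -1.    ] z [ 0.9975 -0.07    0.0006]
q [0.1875 0.0896 1.8691 0.0001 1.1823 0.2575]
```

```bash
python3 -m jog '{"offset":[[0,0,0.3],[0,0,0.6],[0,0,0.7],[0,0,0.7],[0,0,0.4],[0,0,0],[0,0,0]],"angular":[[0,0,0],[0,0,0],[0,0,0],[0,0,0],[0,0,0],[0,0,0],[0,0,0]],"jaw":[0,0,0,0,0,0,0]}'; python3 -c "
from h import *
s=st(); cv2.imwrite('pics/w7.png',manip.grab_frame('wrist'));im=manip.grab_frame('side');cv2.imwrite('pics/s7.png',cv2.resize(im[180:340,200:400],(0,0),fx=3.5,fy=3.5));np.save('s7.npy',s,allow_pickle=True)"
```

```text
time: 9.45
tool_pos: [0.5423, 0.1784, 0.1986]
tool_rot: [0.482, -0.482, 0.517, -0.517]
contact_force: [0.5, 0.7, -0.6]
gripper_width: 0.197
t 9.45 tcp [0.5423 0.1784 0.1986] F [ 0.4682  0.7353 -0.6384] w 0.197
x [-0.07   -0.9975  0.0001] y [-0.0003 -0.0001 -1.    ] z [ 0.9975 -0.07   -0.0003]
q [ 0.1875 -0.0531  1.7737 -0.      1.4212  0.2575]
```

View pics/w7.png

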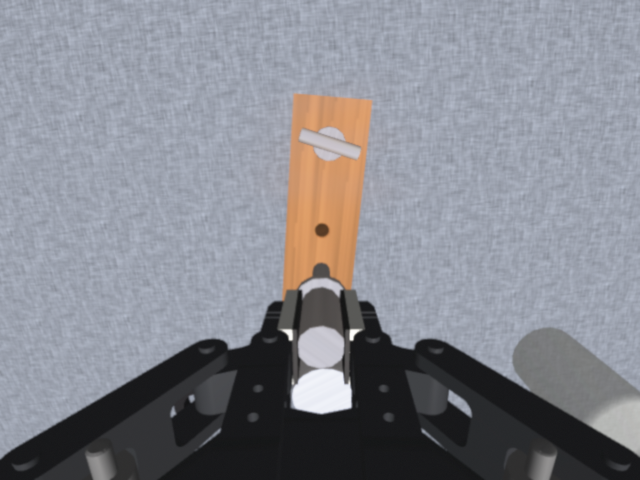

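View pics/s7.png

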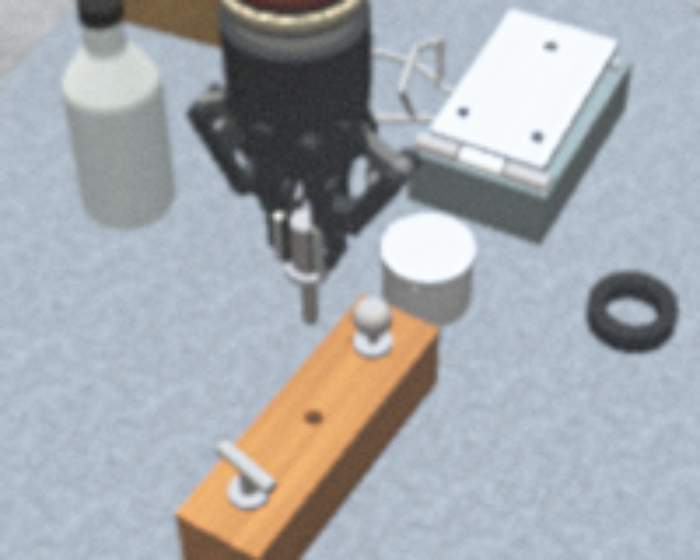

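Run:
```python
from h import *
s=np.load('s7.npy',allow_pickle=True).item(); t=s['tool_pos']
print('top of grip',onz('wrist',(320.5,347),t[2]+.032,s)-t)
for h in (-.054,-.048,-.009,-.004,.032): print(h,proj('wrist',t+[0,0,h],s),proj('wrist',t+[0,0.005,h],s), (proj('side',t+[0,0,h])-[200,180])*3.5)
im=cv2.imread('pics/w7.png');cv2.imwrite('pics/w7c.png',cv2.resize(im[255:375,270:370],(0,0),fx=5,fy=5,interpolation=cv2.INTER_CUBIC))
```

```text
top of grip [0.0004 0.0003 0.032 ]
-0.054 [319.993  266.4819] [319.3972 258.4815] [306.9111 317.9464]
-0.048 [319.9673 270.0256] [319.3543 261.8225] [306.558  311.0896]
-0.009 [319.7573 299.0373] [319.0028 289.2343] [304.1897 264.9486]
-0.004 [319.7233 303.726 ] [318.9459 293.6747] [303.8766 258.8291]
0.032 [319.4048 347.8321] [318.4099 335.5934] [301.5556 213.3207]
```

View pics/w7c.png

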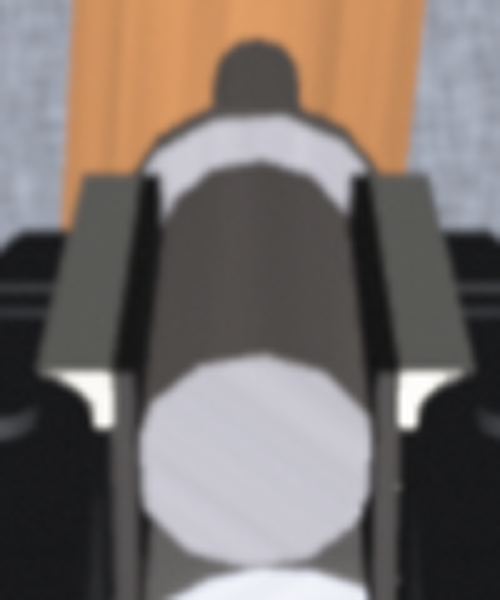

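```bash
python3 -m jog '{"offset":[[-0.04,-0.6,0],[-0.04,-0.8,0],[-0.04,-0.8,0],[-0.04,-0.8,0],[-0.04,-0.8,0],[-0.04,-0.8,0],[-0.04,-0.8,0],[-0.04,-0.8,0],[-0.05,-0.8,0],[-0.05,-0.8,-0.3],[0,0,-0.3],[0,0,0]],"angular":[[0,0,0],[0,0,0],[0,0,0],[0,0,0],[0,0,0],[0,0,0],[0,0,0],[0,0,0],[0,0,0],[0,0,0],[0,0,0],[0,0,0]],"jaw":[0,0,0,0,0,0,0,0,0,0,0,0]}'; python3 -m jog '{"offset":[[0,0,-0.4],[0,0,0],[0,0,0]],"angular":[[0,0,0],[0,0,0],[0,0,0]],"jaw":[0,0,0]}' ; python3 -c "
from h import *
s=st(); cv2.imwrite('pics/w8.png',manip.grab_frame('wrist'));im=manip.grab_frame('side');cv2.imwrite('pics/s8.png',cv2.resize(im[130:260,280:420],(0,0),fx=5,fy=4.5,interpolation=cv2.INTER_CUBIC));np.save('s8.npy',s,allow_pickle=True);st()"
```

```text
time: 10.75
tool_pos: [0.5189, -0.2106, 0.1636]
tool_rot: [0.481, -0.482, 0.521, -0.514]
contact_force: [-1.1, 0.2, -1.4]
gripper_width: 0.189
time: 11.05
tool_pos: [0.5213, -0.2101, 0.148]
tool_rot: [0.482, -0.483, 0.518, -0.516]
contact_force: [0.2, -0.5, 0.6]
gripper_width: 0.188
t 11.05 tcp [ 0.5213 -0.2101  0.148 ] F [ 0.2075 -0.4976  0.5545] w 0.188
x [-0.0685 -0.9977 -0.0011] y [-0.0018  0.0012 -1.    ] z [ 0.9977 -0.0685 -0.0019]
q [-0.5156 -0.0292  1.8378  0.0002  1.3351 -0.4471]
t 11.15 tcp [ 0.5222 -0.2109  0.1495] F [ 0.0668 -0.2829 -0.4734] w 0.194
x [-0.0688 -0.9976  0.0003] y [ 0.0009 -0.0004 -1.    ] z [ 0.9976 -0.0688  0.0009]
q [-0.516  -0.0301  1.836   0.0001  1.3347 -0.4472]
```

View pics/w8.png

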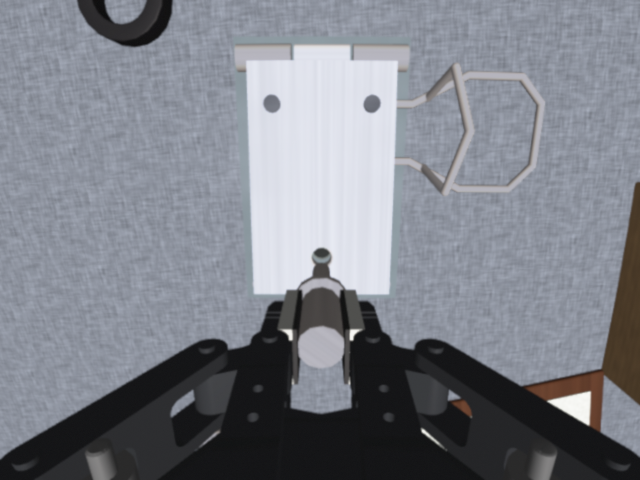

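View pics/s8.png

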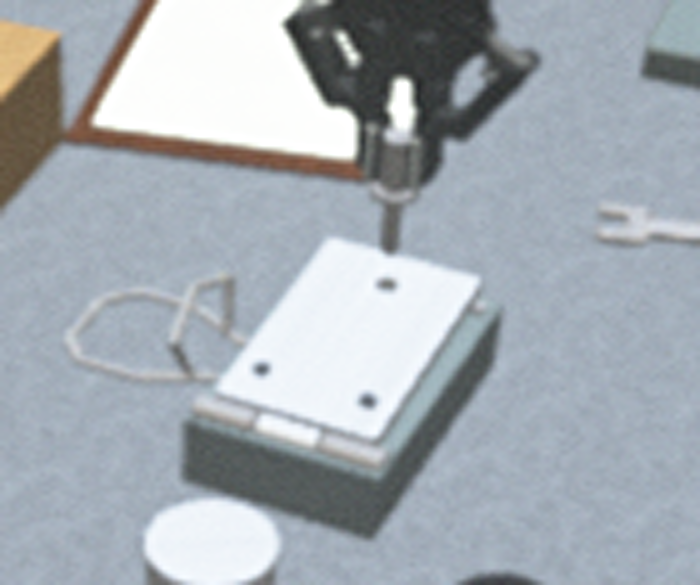

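Run:
```python
from h import *
s=np.load('s8.npy',allow_pickle=True).item(); t=s['tool_pos']
im=cv2.imread('pics/w8.png');cv2.imwrite('pics/w8c.png',cv2.resize(im[240:300,285:360],(0,0),fx=10,fy=10,interpolation=cv2.INTER_CUBIC))
s2=dict(s)
s2['tool_rot']=np.array(manip.state()['tool_rot'])
for p in [(321,256.5)]:
  for z in (.066,.069): print(onz('wrist',p,z,s),onz('wrist',p,z,s)-t,onz('wrist',p,z,manip.state()))
print(proj('wrist',t+[0,0,-.054],s))
```

```text
[ 0.5216 -0.213   0.066 ] [ 0.0003 -0.0029 -0.082 ] [ 0.5227 -0.2144  0.066 ]
[ 0.5217 -0.212   0.069 ] [ 0.0003 -0.0019 -0.079 ] [ 0.5227 -0.2134  0.069 ]
[320.1396 266.5888]
```

View pics/w8c.png

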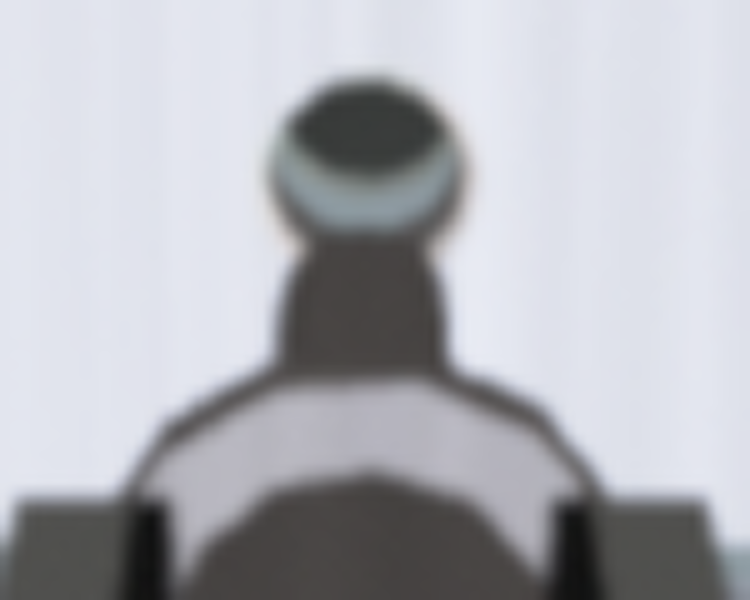

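```bash
python3 -m jog '{"offset":[[0,-0.04,-0.2],[0,0,-0.2],[0,0,-0.04],[0,0,0],[0,0,0]],"angular":[[0,0,0],[0,0,0],[0,0,0],[0,0,0],[0,0,0]],"jaw":[0,0,0,0,0]}' ; python3 -c "
from h import *
s=st(); im=manip.grab_frame('wrist');cv2.imwrite('pics/w9.png',cv2.resize(im[230:300,285:360],(0,0),fx=8,fy=8,interpolation=cv2.INTER_CUBIC));st();im=manip.grab_frame('side');cv2.imwrite('pics/s9.png',cv2.resize(im[150:210,330:390],(0,0),fx=9,fy=9,interpolation=cv2.INTER_CUBIC));np.save('s9.npy',s,allow_pickle=True);st()"
```

```text
time: 11.65
tool_pos: [0.5217, -0.2136, 0.1266]
tool_rot: [0.482, -0.482, 0.517, -0.517]
contact_force: [-0.3, 0.6, -0.9]
gripper_width: 0.192
t 11.65 tcp [ 0.5217 -0.2136  0.1266] F [-0.3114  0.5679 -0.8834] w 0.192
x [-0.07   -0.9975 -0.0001] y [-0.0001  0.0001 -1.    ] z [ 0.9975 -0.07   -0.0001]
q [-0.5206 -0.0044  1.8513  0.      1.2949 -0.4505]
t 11.7 tcp [ 0.5218 -0.2136  0.1269] F [ 0.7735  0.3207 -1.1024] w 0.19
x [-0.0701 -0.9975  0.0001] y [ 0.0003 -0.0001 -1.    ] z [ 0.9975 -0.0701  0.0003]
q [-0.5206 -0.0047  1.851   0.      1.2949 -0.4505]
t 11.75 tcp [ 0.5219 -0.2137  0.127 ] F [ 0.9798  0.6737 -1.8477] w 0.188
x [-0.0701 -0.9975  0.0003] y [ 0.0006 -0.0003 -1.    ] z [ 0.9975 -0.0701  0.0006]
q [-0.5206 -0.0048  1.8509  0.      1.2949 -0.4505]
```

View pics/w9.png

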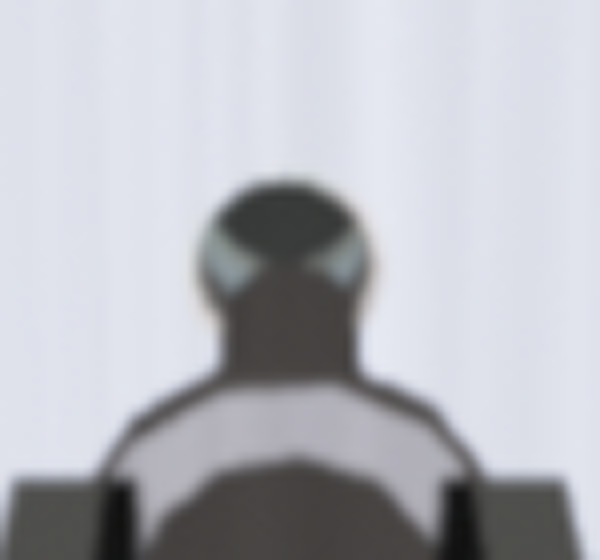

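View pics/s9.png

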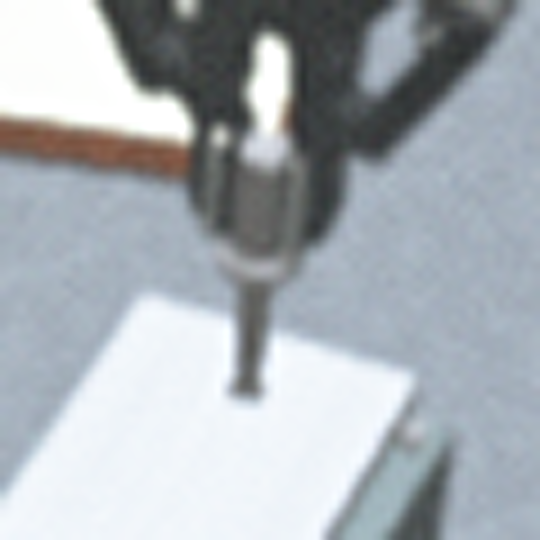

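Run:
```python
from h import *
s=np.load('s9.npy',allow_pickle=True).item(); t=s['tool_pos']
for z in (.066,.069,.072): print(onz('wrist',(320.5,262.2),z,s)-t,onz('wrist',(320.5,262.2),z,manip.state()))
```

```text
[ 0.0003  0.0004 -0.0606] [ 0.5223 -0.2135  0.066 ]
[ 0.0004  0.0014 -0.0576] [ 0.5223 -0.2125  0.069 ]
[ 0.0005  0.0025 -0.0546] [ 0.5224 -0.2114  0.072 ]
```

```bash
python3 -m jog '{"offset":[[0,0.02,0],[0,0,-0.1],[0,0,-0.1],[0,0,-0.1],[0,0,-0.1],[0,0,0]],"angular":[[0,0,0],[0,0,0],[0,0,0],[0,0,0],[0,0,0],[0,0,0]],"jaw":[0,0,0,0,0,0]}' ; python3 -c "
from h import *
st()"
```

```text
time: 12.35
tool_pos: [0.5209, -0.2121, 0.1052]
tool_rot: [0.482, -0.482, 0.518, -0.516]
contact_force: [-0.1, -0.2, -1.4]
gripper_width: 0.195
t 12.35 tcp [ 0.5209 -0.2121  0.1052] F [-0.0599 -0.1548 -1.4477] w 0.195
x [-0.07   -0.9975 -0.001 ] y [-0.002   0.0011 -1.    ] z [ 0.9975 -0.07   -0.0021]
q [-0.519   0.0182  1.8669 -0.      1.2588 -0.4489]
```

```bash
python3 -m jog '{"offset":[[0,0,-0.1],[0,0,-0.1],[0,0,-0.1],[0,0,-0.1],[0,0,0],[0,0,0]],"angular":[[0,0,0],[0,0,0],[0,0,0],[0,0,0],[0,0,0],[0,0,0]],"jaw":[0,0,0,0,0,0]}' ; python3 -c "
from h import *
st();im=manip.grab_frame('side');cv2.imwrite('pics/s10.png',cv2.resize(im[150:230,320:400],(0,0),fx=7,fy=7,interpolation=cv2.INTER_CUBIC));st()"
```

```text
time: 12.95
tool_pos: [0.5216, -0.2125, 0.0865]
tool_rot: [0.482, -0.482, 0.517, -0.517]
contact_force: [0.9, -0.2, -0.5]
gripper_width: 0.192
t 12.95 tcp [ 0.5216 -0.2125  0.0865] F [ 0.934  -0.244  -0.4515] w 0.192
x [-0.0699 -0.9976 -0.0001] y [-0.0003  0.0001 -1.    ] z [ 0.9976 -0.0699 -0.0003]
q [-0.519   0.0417  1.8773 -0.      1.2229 -0.4489]
t 13.0 tcp [ 0.5218 -0.2126  0.0867] F [ 0.0707 -0.1978 -0.8023] w 0.191
x [-0.0699 -0.9976  0.0001] y [ 0.0001 -0.0001 -1.    ] z [ 0.9976 -0.0699  0.0001]
q [-0.519   0.0415  1.8771 -0.      1.2229 -0.449 ]
```

View pics/s10.png

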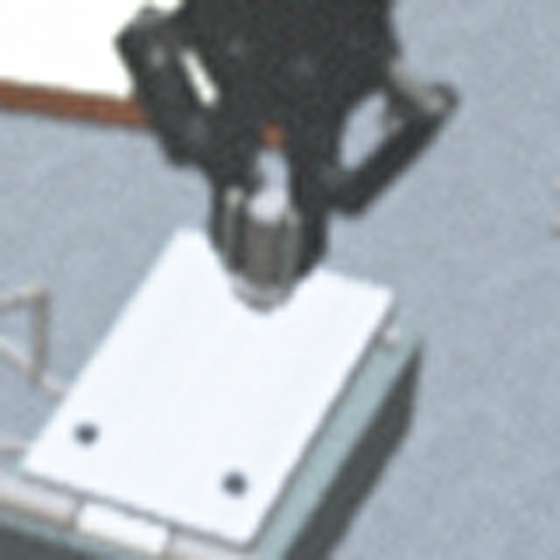

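```bash
python3 -m jog '{"offset":[[0,0,-0.08],[0,0,-0.08],[0,0,-0.06],[0,0,0],[0,0,0]],"angular":[[0,0,0],[0,0,0],[0,0,0],[0,0,0],[0,0,0]],"jaw":[0,0,0,0,0]}' ; python3 -c "
from h import *
st()"; python3 -m jog '{"offset":[[0,0,-0.04],[0,0,-0.04],[0,0,0],[0,0,0],[0,0,0]],"angular":[[0,0,0],[0,0,0],[0,0,0],[0,0,0],[0,0,0]],"jaw":[0,0,0,0,0]}' ; python3 -c "
from h import *
st()"
```

```text
time: 13.5
tool_pos: [0.5222, -0.2131, 0.0762]
tool_rot: [-0.482, 0.482, -0.517, 0.518]
contact_force: [0.6, -1.4, 2.5]
gripper_width: 0.188
t 13.5 tcp [ 0.5222 -0.2131  0.0762] F [ 0.6015 -1.3709  2.4797] w 0.188
x [-0.0701 -0.9975  0.0011] y [ 0.0013 -0.0012 -1.    ] z [ 0.9975 -0.0701  0.0013]
q [-0.5192  0.0554  1.8822 -0.0004  1.2023 -0.4489]
time: 14.0
tool_pos: [0.5222, -0.2134, 0.0727]
tool_rot: [-0.482, 0.482, -0.516, 0.518]
contact_force: [-1.8, -2.5, 5.0]
gripper_width: 0.191
t 14.0 tcp [ 0.5222 -0.2134  0.0727] F [-1.8108 -2.4853  4.9648] w 0.191
x [-0.0699 -0.9976  0.0019] y [ 0.0011 -0.002  -1.    ] z [ 0.9976 -0.0699  0.0013]
q [-0.5193  0.0602  1.8837 -0.0012  1.1958 -0.449 ]
```

```bash
python3 -m jog '{"offset":[[0,0,-0.04],[0,0,0],[0,0,0],[0,0,0]],"angular":[[0,0,0],[0,0,0],[0,0,0],[0,0,0]],"jaw":[0,0,0,0]}' ; python3 -m jog '{"offset":[[0,0,-0.04],[0,0,0],[0,0,0],[0,0,0]],"angular":[[0,0,0],[0,0,0],[0,0,0],[0,0,0]],"jaw":[0,0,0,0]}'
```

```text
time: 14.4
tool_pos: [0.5222, -0.2137, 0.0712]
tool_rot: [-0.482, 0.483, -0.516, 0.518]
contact_force: [-1.9, -3.4, 7.3]
gripper_width: 0.195
time: 14.8
tool_pos: [0.5223, -0.2138, 0.0708]
tool_rot: [-0.482, 0.483, -0.516, 0.518]
contact_force: [-6.7, -1.9, 15.4]
gripper_width: 0.189
```

```bash
python3 -m jog '{"offset":[[-0.02,0,-0.03],[0,0,0],[0,0,0],[0,0,0],[0,0,0]],"angular":[[0,0,0],[0,0,0],[0,0,0],[0,0,0],[0,0,0]],"jaw":[0,0,0,0,0]}'; python3 -c "
from h import *
st(); cv2.imwrite('pics/w11.png',manip.grab_frame('wrist'));st();im=manip.grab_frame('side');cv2.imwrite('pics/s11.png',cv2.resize(im[150:240,310:400],(0,0),fx=6.5,fy=6.5,interpolation=cv2.INTER_CUBIC));st()"
```

```text
time: 15.3
tool_pos: [0.5223, -0.2138, 0.0707]
tool_rot: [-0.482, 0.482, -0.516, 0.518]
contact_force: [-6.7, 0.9, 20.7]
gripper_width: 0.195
t 15.3 tcp [ 0.5223 -0.2138  0.0707] F [-6.7049  0.9031 20.6875] w 0.195
x [-0.0698 -0.9976  0.0023] y [ 0.0026 -0.0025 -1.    ] z [ 0.9976 -0.0698  0.0028]
q [-0.52    0.0625  1.885  -0.0009  1.1906 -0.4498]
t 15.35 tcp [ 0.5223 -0.2139  0.0707] F [-6.9987  0.7598 20.6522] w 0.191
x [-0.0699 -0.9976  0.0023] y [ 0.0026 -0.0025 -1.    ] z [ 0.9976 -0.0699  0.0028]
q [-0.52    0.0625  1.885  -0.0009  1.1906 -0.4498]
t 15.4 tcp [ 0.5223 -0.2138  0.0707] F [-5.7428  0.3052 21.469 ] w 0.191
x [-0.0699 -0.9976  0.0023] y [ 0.0026 -0.0025 -1.    ] z [ 0.9976 -0.0698  0.0027]
q [-0.52    0.0626  1.8851 -0.0009  1.1905 -0.4498]
```

View pics/w11.png

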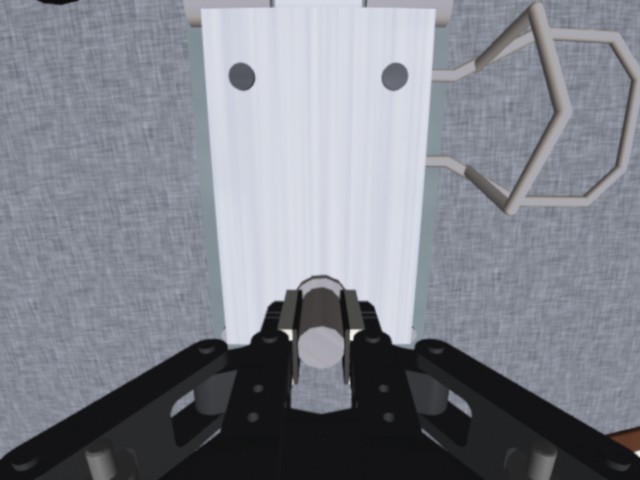

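View pics/s11.png

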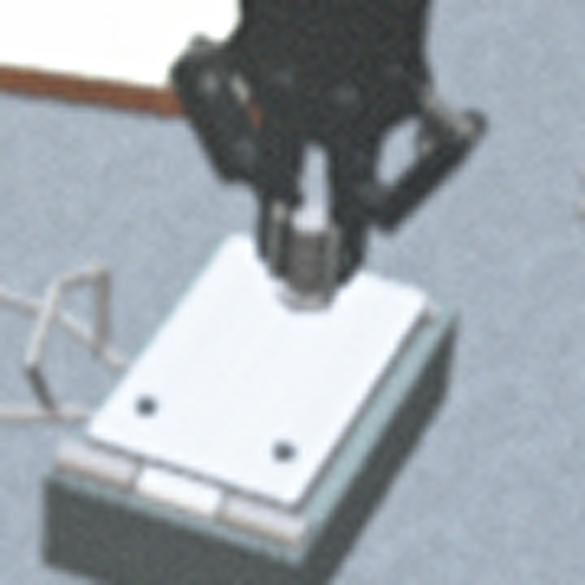

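```bash
python3 -m jog '{"offset":[[0,0,-0.01],[0,0,0],[0,0,0],[0,0,0],[0,0,0],[0,0,0]],"angular":[[0,0,0],[0,0,0],[0,0,0],[0,0,0],[0,0,0],[0,0,0]],"jaw":[0,0,0,0,0,0]}'; python3 -c "
from h import *
s=st();print(s['joint_vel']);print(manip.job_done())"
```

```text
time: 16.0
tool_pos: [0.5223, -0.2139, 0.0706]
tool_rot: [-0.482, 0.482, -0.516, 0.518]
contact_force: [-7.1, 1.0, 22.9]
gripper_width: 0.193
t 16.0 tcp [ 0.5223 -0.2139  0.0706] F [-7.1132  1.0032 22.8822] w 0.193
x [-0.0698 -0.9976  0.0023] y [ 0.0024 -0.0024 -1.    ] z [ 0.9976 -0.0698  0.0026]
q [-0.52    0.0628  1.8849 -0.001   1.1907 -0.4498]
[-0.0003  0.0007  0.0003  0.0001  0.002  -0.0005]
the job is handed in; nothing more can be done
None
```

I swung the upper half down with the shut fingers. Then I took the plain-grip pin from the middle hole of the block and pushed it through both halves. The job was handed in at 16 s, with the arm still gripping the pin and pressing it down. No verdict was reported.

**Last checks:**
- **Pin depth:** the tool stopped at z = 70.6 mm and stayed there as the push rose from 15 to 23 N. That puts the pin tip about 33 mm below the lower half's top, by calculation from the grasp height.
- **Halves and pin:** in the last side and wrist pictures the plate looked flat on the lower half. The collar looked seated and the pin upright in the grip.
- **Rest of the table:** nothing was touched on purpose, and the other pins showed no movement in the pictures after the pin was lifted. I did not measure the other objects again at the end.

**Not fully clean:**
- **Side force:** a force of about 7 N in x remained, probably the pin resting on the wall of the hole. A 1 mm correction in x did not remove it.
- **Hole position:** the camera estimates of the hole differed by 1 to 2 mm.

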